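# Refit the edge guide on a strap cutter with its quarter-turn thumbscrew

### The arm

A 6-joint arm with a two-finger parallel gripper is mounted at the origin on the work surface. World frame = base frame: x ahead of the robot, y to its left, z up, the work surface at z = 0. Lengths are in m, angles in rad, forces in N, time in s.
With the tool pointing down it reaches from about 0.325 to 0.775 m from the base axis. Payload 5.5 kg.
Tool frame: the origin (TCP) lies at the very end of the fingers, on their centre line; the grasp point (between the pads) lies 19 mm behind it; z points along the fingers, y is the line along which they close (so a half turn about z gives the same grasp; the last joint's range is limited). The gripper opens to 88 mm and grips with 3 to 60 N. Pads are 20 mm wide; open, the fingers measure 115 mm over their backs; the gripper's body (75 mm by 178 mm) begins 61 mm behind the grasp point.
Start: joints at [1.173, 0.091, 1.231, -0, 1.82, -0.057], TCP at [0.201, 0.566, 0.223] pointing down, gripper open.
Joint ranges: [-2.87, 2.87], [-0.86, 2.18], [0.17, 2.46], [-1.51, 4.65], [0.06, 2.69], [-2.65, 2.65]. Speed limits (rad/s): [2.57, 2.57, 3.01, 3.14, 3.14, 3.14].

### API

Orientations are given as a unit quaternion [w, x, y, z].
In Python, from workcell import r gives the robot as it stands. The module is installed in compiled form; this text tells all that it offers. Calls block until the motion is done:
- r.move_ptp(position, orientation): joint-space move of the TCP to a pose.
- r.movel(position, speed=0.15, rotation=None): straight line of the TCP; rotation=None keeps the orientation; speed is the mean speed in m/s.
- r.move_joints(angles): joint-space move.
- r.grip(opening, squeeze=None): finger opening in m; squeeze is the grip in N (None keeps the last); returns when the fingers have stopped.
- r.wait(seconds).
- r.solve_ik(position, orientation): joint angles nearest the present ones, or None.
- r.get_obs(): the state.
- r.snapshot(name): name is "side" or "top"; returns the picture (400x640x3 uint8, red, green, blue); there is no depth.
- r.camera_params(name): a dict with "fx", "fy", "cx", "cy" (pixels), "D" ([k1, k2, p1, p2, k3] as OpenCV has them; the pictures are not rectified), "extrinsics" (4x4, takes a point from camera to world coordinates). Camera axes: x right, y up, looking along -z (the intrinsics and any distortion apply to the point x, -y, -z); pixel columns grow to the right and rows downward; lengths in m; the calibration is good to about 2 mm. A picture is of the moment at which its call begins. camera_params takes no time and is no camera call.
A pose or a line that the arm cannot do raises r.MotionError and nothing moves.
- r.job_done(): hands the job in; it is judged then, once.
The state is a dict: "clock": time; "joints": joint angles; "dq": joint speeds; "joint_torque": joint torques, N m; "tool_pos": TCP position; "tool_rot": TCP orientation; "force": force on the tool from outside, world axes, zero at the start; "torque": the same for the moment, N m; "finger_gap": finger opening in m; "gripper_force": force on a finger pad.
Only numpy, scipy, OpenCV 4.12 (cv2) and the standard library are available. Lean on these libraries where they do the work, as an engineer would, in place of code of your own. Each camera call takes 0.05 s, during which the arm holds its last target. There are 200 camera calls.

### The job

Refit the edge guide on the leather strap cutter: lay its foot flat in the channel with the fence towards the blade post, line its keyhole up with the one in the brass width slide beneath, put the thumbscrew from the tool block down through both until its flange is home on the foot, and turn it clockwise to its stop to lock the guide. Feel for the slide's hole gently and never force the screw or the guide. Leave the glue jar, the mallet and the wax cake alone.

Things in the scene. Friction and masses are not known exactly. Their poses are not given: they have to be found in the camera images.
- cutter: Leather strap cutter, fixed: green casting 260 (x) x 124 (y) mm, 40 high. Origin: centre of its underside. A channel 46 wide, 8 deep runs along x, open-ended, its top edges bevelled (3 wide, 5 high). At its -x end stands the dark blade post: x -128 to -98, y -34 to 34, 94 mm high with its knob.
- channel (a point): Centre of the channel's floor, 32 mm above the bench; x along the channel (blade post at -x), y across, z up. Let into the floor, its top 1 mm below it, is a brass width slide 104 x 31 x 7 mm with a keyhole: 14.5 mm round plus a 24 x 7 slot along x, quarter-turn cams beneath.
- slide_mid (a point): Middle of the slide's travel, on the channel's centre line at the slide's top face (fixed to the cutter). The keyhole itself was left anywhere up to 20 mm either side of here along x: not measured, seen in the open channel, found by feel under the guide. The slide is stiff: about 14 N shifts it.
- guide_hole (a point): Mouth of the keyhole (14.5 mm round plus 24 x 7 slot along x, right through) on top of the foot of the loose red edge guide, about 0.22 kg. Foot: x -46 to 24, y -22 to 22, 10 mm thick, top at z = 0. Fence at -x. It starts foot down on the bench. Laid in the channel it has 1 mm play each side and slides along it.
- guide_fence (a point): Centre of the guide's upright fence, to grasp from above: 10 mm thick (x), 100 long (y), tan leather on its -x side. It is 41 mm to -x of guide_hole and 19 mm higher, 29 mm above the foot's underside; the fence's top edge is 17 mm above it, its lower edge 17 mm below. Axes as guide_hole. Two 12 mm high gussets at its foot on the +x side.
- screw_wing (a point): Centre of the brass thumbscrew's wing, half-way up: 38 long (x), 9 thick (y), 26 mm high; grasp its flat faces from above. The screw (about 0.09 kg) starts upright in the block. Its cross pin lies along x. When fully down in the guide this point is 27 mm above the channel floor.
- screw_flange (a point): Centre of the underside of the screw's flange (32 mm across, 4 thick), 17 mm below screw_wing. The 13 mm shank runs 30 mm down from here, its tip edge barely bevelled (0.5 mm). A cross pin 5 mm thick, 22 long goes through it along x, 22 mm below here; it must lie along the slot to pass a keyhole.
- screw_pin (a point): Centre of the screw's cross pin. With the flange on the guide's foot the pin is below the slide: turn clockwise seen from above; it rides the cams for 55 degrees, drawing the flange tight, and meets a stop at about 85 degrees. The other way it stops at some 35 degrees, not locked.
- block_hole (a point): Mouth of the 26 mm round hole, right through the fixed wooden tool block (150 x 64 x 42 mm high), where the screw hangs by its flange. The block reaches 30 mm to -x and 120 mm to +x of it. Two wood-handled tools stand 85 to 103 mm to +x, up to 64 mm above the block.
- glue: White glue jar with black lid, 60 mm across, 105 mm high, loose; leave it alone. Origin: centre of its underside.
- mallet: Mallet with a pale wooden handle, lying beyond the cutter, loose; leave it alone. Origin: under its middle.
- wax: Yellow wax cake, 48 mm across, 18 mm high, loose; leave it alone. Origin: centre of its underside.
There are look-alikes about, which are no part of the job. Of the things that look like the part that bears guide_hole, the middle-sized one is meant.

How it is judged:
On the way, in this order (a step that is already met when the one before it is completed fails the run):
1. the guide lies seated in the channel, fence towards the blade post (z of guide_hole in the frame of channel between 0.008 and 0.0118 m and y of guide_hole in the frame of channel between -0.003 and 0.003 m and x of guide_fence in the frame of channel below -0.01 m and angle between the x axis of guide_hole and the x axis of channel, either way round below 0.06 rad and angle between guide_hole's own z axis and vertical below 0.05 rad), for 0.2 s.
2. the thumbscrew is down through both keyholes, flange close to the guide's foot (all of step 1 and horizontal distance between screw_wing and guide_hole below 0.004 m and angle between screw_wing's own z axis and vertical below 0.08 rad and z of screw_wing in the frame of channel below 0.0295 m), for 0.1 s.
At the end, for the whole second after the job is handed in: The guide lies flat in the channel (within 2 mm of the floor, fence towards the blade post); the thumbscrew stands upright through both keyholes, flange down on the foot within about 1 mm, turned at least 66 degrees from the slot; all released and at rest (all of step 1 and horizontal distance between screw_wing and guide_hole below 0.004 m and angle between screw_wing's own z axis and vertical below 0.08 rad and z of screw_wing in the frame of channel between 0.0245 and 0.0283 m and angle between the x axis of screw_wing and the x axis of channel, either way round above 1.15 rad and linear speed of each of screw, guide below 0.01 m/s); the robot touches nothing.
It fails at once if the thumbscrew was forced (more than 45 N against the guide or the cutter) (contact force between screw and cutter above 45 N or contact force between screw and guide above 45 N).
It fails at once if the guide was forced (more than 60 N against the cutter) (contact force between guide and cutter above 60 N).
It fails at once if a bystander was moved more than 20 mm (distance of any of glue, mallet, wax from where it was at the start of the episode above 0.02 m).
It also fails if it takes over 72 s, if anything falls off the work surface, if the arm or the gripper's body presses on something with over 40 N, if the wrist force passes 120 N, or if a joint passes its speed limit or range.

## Working session

There is one attempt and no reset: what is moved stays moved. The work goes in short steps, each a Python script; the robot and the scene stay as the last script left them, time stands still between calls to the robot, and variables do not carry over. Pictures are saved under pics/ and viewed, at most 10 in all, crops included, and the job is handed in when it is done.

```bash
mkdir -p pics
cat > h.py <<'E'
import numpy as np, cv2
from workcell import r
from scipy.spatial.transform import Rotation as R
def snap(n,f=None):
    im=r.snapshot(n)
    if f: cv2.imwrite('pics/'+f,im[:,:,::-1])
    return im
def ray(n,px):
    p=r.camera_params(n); K=np.array([[p['fx'],0,p['cx']],[0,p['fy'],p['cy']],[0,0,1]])
    u=cv2.undistortPoints(np.array(px,float).reshape(-1,1,2),K,np.array(p['D'],float)).reshape(-1,2)
    d=np.c_[u[:,0],-u[:,1],-np.ones(len(u))]; E=np.array(p['extrinsics'])
    return E[:3,3],d@E[:3,:3].T
def onz(n,px,z):
    o,d=ray(n,px); return o+d*((z-o[2])/d[:,2])[:,None]
def proj(n,P):
    p=r.camera_params(n); K=np.array([[p['fx'],0,p['cx']],[0,p['fy'],p['cy']],[0,0,1]])
    E=np.array(p['extrinsics']); c=(np.atleast_2d(P)-E[:3,3])@E[:3,:3]; c=c*[1,-1,-1]
    return cv2.projectPoints(c,np.zeros(3),np.zeros(3),K,np.array(p['D'],float))[0].reshape(-1,2)
def down(yaw): # tool pointing down, tool y axis at world angle yaw+90deg (tool x axis at yaw)
    q=(R.from_euler('z',yaw)*R.from_euler('x',np.pi)).as_quat(); return [q[3],q[0],q[1],q[2]]
E
python3 - <<'E'
from h import *
for n in('top','side'):
    snap(n,n+'0.png');p=r.camera_params(n);print(n,p['fx'],p['D'],np.round(p['extrinsics'],3))
print(r.get_obs())
E
```

```text
top 443.41020628843114 [-0.08099751  0.          0.          0.          0.        ] [[ 0.019  0.99  -0.142  0.412]
 [-1.     0.019 -0.005  0.026]
 [-0.002  0.142  0.99   1.09 ]
 [ 0.     0.     0.     1.   ]]
side 394.28275835424705 [-0.02635069  0.          0.          0.          0.        ] [[ 0.892  0.221 -0.394  0.164]
 [-0.452  0.426 -0.784 -0.737]
 [-0.005  0.877  0.48   0.566]
 [ 0.     0.     0.     1.   ]]
{'clock': 0.1, 'joints': array([ 1.17331095e+00,  9.17905691e-02,  1.23175994e+00,  9.24901104e-07,
        1.81979309e+00, -5.66663038e-02]), 'dq': array([-0.0004179 , -0.00062649, -0.00387049,  0.00166054,  0.00147185,
        0.00045944]), 'joint_torque': array([ 2.77414823e-03, -4.47859704e+01, -4.07567203e+01,  6.99295755e-02,
        2.84937612e-02, -9.13219196e-05]), 'tool_pos': array([0.20043581, 0.565252  , 0.22161888]), 'tool_rot': array([-1.97531063e-04,  1.69585789e-01,  9.85515040e-01, -8.52895865e-04]), 'force': array([-0.25783385,  1.15489341, -0.68076741]), 'torque': array([ 0.02592699, -0.03404898,  0.0139239 ]), 'gripper_force': 0.0, 'finger_gap': 0.08785645315401681}
```

View pics/top0.png

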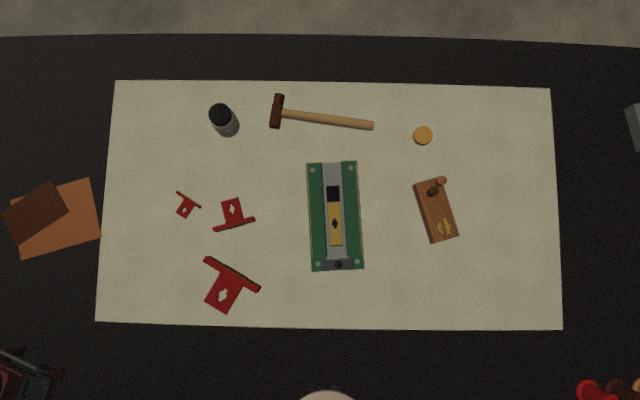

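View pics/side0.png

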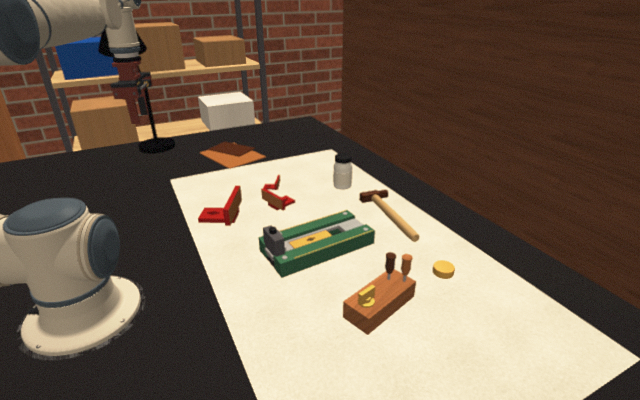

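The top view shows three red guides: small (186,206), middle-sized (233,215) and large (229,284). I pick the middle one. The cutter is at (335,216) with its post at (338,265), the slide keyhole is near (335,223), and the screw is in the block at (444,228). A close crop will check this.

Run:
```python
from h import *
im=cv2.imread('pics/top0.png')
a=cv2.resize(im[185:245,170:270],None,fx=4,fy=4,interpolation=2)      #400x240
b=cv2.resize(im[155:275,300:370],None,fx=5,fy=5,interpolation=2)  #350x600
c=cv2.resize(im[170:248,405:470],None,fx=4.5,fy=4.5,interpolation=2)[:351,:292]
M=np.zeros((600,750,3),np.uint8);M[:240,:400]=a;M[:600,400:750]=b;M[245:245+c.shape[0],:c.shape[1]]=c
cv2.imwrite('pics/crop.png',M)
hsv=cv2.cvtColor(im,cv2.COLOR_BGR2HSV)
red=((hsv[...,0]<6)|(hsv[...,0]>174))&(hsv[...,1]>150)&(hsv[...,2]>60)
red[:, 300:]=0; red[340:]=0
n,l,s,ce=cv2.connectedComponentsWithStats(red.astype(np.uint8))
for i in range(1,n):
    if s[i,4]>40: print(s[i],ce[i])
g=(hsv[...,0]>50)&(hsv[...,0]<90)&(hsv[...,1]>90)
g=cv2.morphologyEx(g.astype(np.uint8),cv2.MORPH_OPEN,np.ones((2,2)))
ys,xs=np.nonzero(g[:,290:380]);pts=np.c_[xs+290,ys].astype(np.float32)
bx=cv2.boxPoints(cv2.minAreaRect(pts));print(bx);w=onz('top',bx,.04);print(w)
```

```text
[176 191  23  27 214] [185.43925234 205.52803738]
[213 198  41  33 484] [232.30371901 214.58264463]
[ 203  257   56   57 1135] [225.65110132 286.62995595]
[[308.60138 164.43329]
 [359.01385 162.33276]
 [363.47137 269.3137 ]
 [313.0589  271.4142 ]]
[[ 0.63916608  0.05589957  0.04      ]
 [ 0.64672546 -0.06595993  0.04      ]
 [ 0.39108845 -0.07819221  0.04      ]
 [ 0.38406518  0.03976986  0.04      ]]
```

View pics/crop.png

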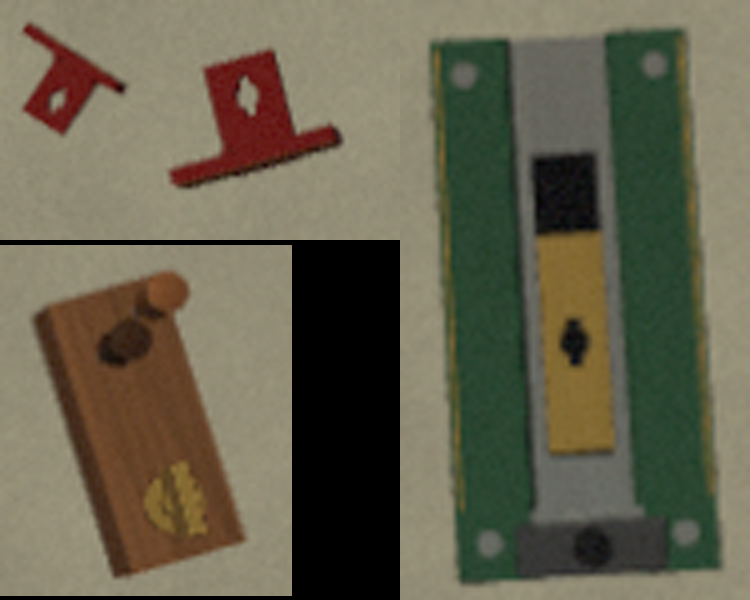

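The crop confirms the middle guide: keyhole near (231.8,208.8), fence from (213,230) to (255,219). The slide keyhole is near (334.8,223.4) and the wing near (445,227), lying along the block. Next I'll measure these.

```bash
cat > meas.py <<'E'
from h import *
def mean(n,k=4): return np.mean([snap(n).astype(float) for _ in range(k)],0)
def comps(m,roi,mn=8):
    x0,y0,x1,y1=roi; mm=np.zeros(m.shape,np.uint8); mm[y0:y1,x0:x1]=m[y0:y1,x0:x1]
    n,l,s,c=cv2.connectedComponentsWithStats(mm,connectivity=4)
    return [(l==i) for i in sorted(range(1,n),key=lambda i:-s[i,4]) if s[i,4]>=mn]
def up(im,roi,k=8):
    x0,y0,x1,y1=roi; c=cv2.resize(im[y0:y1,x0:x1].astype(np.float32),None,fx=k,fy=k,interpolation=cv2.INTER_CUBIC)
    return np.clip(c,0,255).astype(np.uint8)
def back(p,roi,k=8): return (np.asarray(p,float)+.5)/k-.5+np.array(roi[:2])
def biggest(m):
    n,l,s,c=cv2.connectedComponentsWithStats(m.astype(np.uint8)); return l==(1+np.argmax(s[1:,4]))
E
cat > m1.py <<'E'
from meas import *
im=mean('top'); np.save('top.npy',im)
# guide
roi=(205,190,265,240);c=up(im,roi).astype(int);red=biggest((c[...,0]-c[...,1]>35)).astype(np.uint8)
cn,h=cv2.findContours(red,cv2.RETR_CCOMP,cv2.CHAIN_APPROX_NONE)
holes=sorted([k for i,k in enumerate(cn) if h[0][i][3]>=0],key=cv2.contourArea)
k=holes[-1];M=cv2.moments(k);hp=back([M['m10']/M['m00'],M['m01']/M['m00']],roi)
print('guide hole px',hp,'area',cv2.contourArea(k)/64,onz('top',hp,.009))
w=onz('top',back(k.reshape(-1,2),roi),.01)[:,:2];rr=cv2.minAreaRect(w.astype(np.float32)*1000);print('hole rect',rr)
out=max(cn,key=cv2.contourArea);ap=cv2.approxPolyDP(out,14,True).reshape(-1,2)
for q in back(ap,roi): print('guide poly',q.round(2),onz('top',q,.01)[0,:2].round(4),onz('top',q,.046)[0,:2].round(4))
# slide
roi=(320,180,352,262);c=up(im,roi).astype(int);y=biggest((c[...,0]-c[...,2]>45)).astype(np.uint8)
cn,h=cv2.findContours(y,cv2.RETR_CCOMP,cv2.CHAIN_APPROX_NONE)
holes=sorted([k for i,k in enumerate(cn) if h[0][i][3]>=0],key=cv2.contourArea)
k=holes[-1];w=onz('top',back(k.reshape(-1,2),roi),.031)[:,:2];print('keyhole',cv2.minAreaRect(w.astype(np.float32)*1000))
M=cv2.moments(k);hp=back([M['m10']/M['m00'],M['m01']/M['m00']],roi);print(hp,onz('top',hp,.031))
out=max(cn,key=cv2.contourArea);w=onz('top',back(out.reshape(-1,2),roi),.031)[:,:2];print('slide',cv2.minAreaRect(w.astype(np.float32)*1000))
# green casting
roi=(300,155,370,278);c=up(im,roi).astype(int);g=((c[...,1]-c[...,0]>15)).astype(np.uint8)
P=np.argwhere(g)[::7,::-1];w=onz('top',back(P,roi),.04)[:,:2];print('casting',cv2.minAreaRect(w.astype(np.float32)*1000))
# screw
roi=(425,205,465,245);c=up(im,roi).astype(int);hsv=cv2.cvtColor(c.astype(np.uint8),cv2.COLOR_RGB2HSV)
yl=(hsv[...,0]>17)&(hsv[...,0]<40)&(hsv[...,1]>90)
yl=biggest(yl);P=back(np.argwhere(yl)[:,::-1],roi);
cc=cv2.findContours(yl.astype(np.uint8),0,1)[0][0]
print('brass px',P.min(0),P.max(0),P.mean(0))
print('brass flange plane',onz('top',P.mean(0),.046))
cv2.imwrite('pics/screwtop.png',np.hstack([c[...,::-1],np.repeat(yl[...,None]*255,3,2)]))
roi=(405,170,470,248);c=up(im,roi).astype(np.uint8);hsv=cv2.cvtColor(c,cv2.COLOR_RGB2HSV)
print(proj('top',[[.5,0,.04]]))
# side
im=mean('side');np.save('side.npy',im);roi=(340,270,400,330);c=up(im,roi)
cv2.imwrite('pics/screwside.png',c[...,::-1])
E
python3 m1.py
python3 - <<'E'
import cv2,numpy as np
a=cv2.imread('pics/screwtop.png');b=cv2.imread('pics/screwside.png')
M=np.zeros((560,800,3),np.uint8);M[:240,:480]=cv2.resize(a,(480,240));b=cv2.resize(b,(320,320));M[240:560,:320]=b
cv2.imwrite('pics/screw.png',M)
E
```

```text
guide hole px [231.21312916 208.50020143] area 37.9765625 [[0.53182014 0.24477664 0.009     ]]
hole rect ((531.912841796875, 244.68698120117188), (14.224328994750977, 23.757598876953125), 84.45162963867188)
guide poly [253.44 218.19] [0.509  0.1888] [0.5057 0.1833]
guide poly [252.06 215.94] [0.5144 0.1924] [0.511  0.1868]
guide poly [243.44 218.06] [0.5088 0.2134] [0.5055 0.2071]
guide poly [237.44 197.31] [0.5598 0.2304] [0.5548 0.2236]
guide poly [220.44 202.06] [0.5471 0.2721] [0.5426 0.2639]
guide poly [224.81 222.56] [0.4968 0.2588] [0.4939 0.251 ]
guide poly [213.19 226.56] [0.4863 0.287 ] [0.4838 0.2783]
guide poly [212.19 229.81] [0.4783 0.2891] [0.4761 0.2803]
guide poly [250.44 221.06] [0.5018 0.1959] [0.4987 0.1902]
keyhole ((499.3948974609375, -8.71629810333252), (14.360787391662598, 22.653759002685547), 72.41024017333984)
[334.40837394 222.92474009] [[ 0.49951493 -0.00877757  0.031     ]]
slide ((499.58526611328125, -9.042190551757812), (105.14371490478516, 31.327451705932617), 4.376425743103027)
casting ((518.0187377929688, -7.1692352294921875), (258.3077697753906, 122.0779800415039), 4.347809314727783)
brass px [436.6875 217.5625] [450.3125 234.1875] [443.59707876 226.68044568]
brass flange plane [[ 0.49392176 -0.26731132  0.046     ]]
[[330.84132644 222.33892446]][ WARN:0@2.148] global loadsave.cpp:1063 imwrite_ Unsupported depth image for selected encoder is fallbacked to CV_8U.
```

View pics/screw.png

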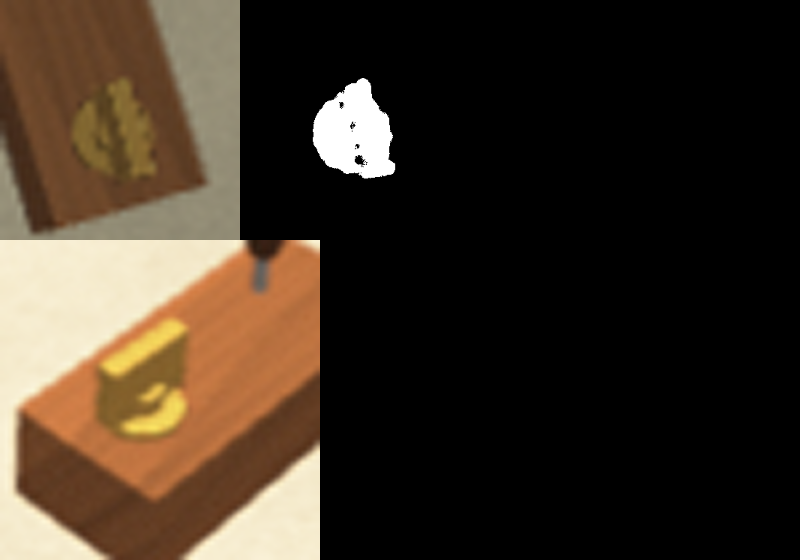

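The screw picture shows the wing's top strip in the top view running (445,219.7) to (449.2,234.2). In the side view its top face has corners near (97,370), (168,320), (188,328) and (118,376) of the crop. I'll triangulate these.

Run:
```python
from h import *
t=[[445,219.4],[449.2,234.3]]; w=onz('top',t,.072);print(w,w.mean(0),np.linalg.norm(w[1]-w[0]),np.degrees(np.arctan2(*(w[0]-w[1])[1::-1])))
c=np.array([[97,370],[168,320],[188,328],[118,376]],float)-[0,240]
s=c/ (320/60)+[340,270]-.4
w=onz('side',s,.072);print(w.round(4),w.mean(0))
d=w[1]+w[2]-w[0]-w[3];print(np.degrees(np.arctan2(d[1],d[0])),np.linalg.norm(d)/2)
w=onz('top',[[450,208.3],[459.2,235.5]],.042);d=w[0]-w[1];print('block edge',np.degrees(np.arctan2(d[1],d[0])))
# wing faces yellow bright in side
im=np.load('side.npy');
for p,yaw in(((.5,.24,.2),.289),((.49,-.26,.2),.33),((.5,0,.2),.076)):
    for o in(-np.pi/2,0,np.pi/2):
        q=r.solve_ik(p,down(yaw+o));print(yaw,o,None if q is None else np.round(q,2))
```

```text
[[ 0.50880955 -0.26359689  0.072     ]
 [ 0.47447586 -0.27278329  0.072     ]] [ 0.49164271 -0.26819009  0.072     ] 0.03554140896270019 14.97931127879825
[[ 0.4736 -0.2696  0.072 ]
 [ 0.5098 -0.2588  0.072 ]
 [ 0.5137 -0.2657  0.072 ]
 [ 0.4784 -0.2755  0.072 ]] [ 0.49386702 -0.26740911  0.072     ]
16.16719380910942 0.037238719853038456
block edge 17.871221653223557
0.289 -1.5707963267948966 None
0.289 0 [ 0.39 -0.03  1.4  -0.    1.78  1.67]
0.289 1.5707963267948966 [ 0.39 -0.03  1.4  -0.    1.78  0.1 ]
0.33 -1.5707963267948966 [-0.55 -0.03  1.4  -0.    1.78  2.26]
0.33 0 [-0.55 -0.03  1.4  -0.    1.78  0.69]
0.33 1.5707963267948966 [-0.55 -0.03  1.4   0.    1.78 -0.88]
0.076 -1.5707963267948966 None
0.076 0 [-0.07 -0.18  1.54 -0.    1.79  1.43]
0.076 1.5707963267948966 [-0.07 -0.18  1.54  0.    1.79 -0.14]
```

Run:
```python
from h import *
yaw=.289; f=np.array([.4925,.2325]); q=down(yaw+np.pi/2)
r.grip(.05,20)
r.move_ptp([*f,.15],q); r.movel([*f,.027],.1)
o0=r.get_obs(); r.grip(0.0,25); o=r.get_obs()
print(o0['force'],o['finger_gap'],o['gripper_force'],o['force'],o['tool_pos'])
r.movel([*f,.14],.1); r.wait(.2);o=r.get_obs();print(o['force'],o['torque'],o['finger_gap'],o['tool_pos'],o['clock'])
snap('side','g1s.png')
```

```text
[0.01692636 0.32304862 1.24544892] 0.010107982151284967 24.99999850988388 [0.31372375 0.29582494 0.57999798] [0.49259507 0.23255707 0.02703053]
[ 0.55819387 -0.02744129 -2.00708065] [-0.07794434  0.01709244 -0.02060338] 0.00936318325866481 [0.49224483 0.23239876 0.13931875] 6.4667
```

```bash
cat >> h.py <<'E'
def F(n=6):
    a=[]
    for _ in range(n): r.wait(.02); a.append(r.get_obs()['force'])
    return np.mean(a,0)
E
python3 - <<'E'
from h import *
yaw=.076; t=np.array([.4586,-.0125]); q=down(yaw+np.pi/2)
r.move_ptp([*t,.17],q); r.movel([*t,.080],.12); r.wait(.3)
f0=F(); print('base',f0, r.get_obs()['tool_pos'])
ey=np.array([-np.sin(yaw),np.cos(yaw)])
z=.076
while z>.0578:
    z-=.001; r.movel([*t,z],.03); d=F(3)-f0; fy=d[:2]@ey
    print(round(z,4),d.round(1),round(fy,2))
    if abs(fy)>2: t=t+ey*np.sign(fy)*min(.0008,abs(fy)*.0002)
    if d[2]>12: break
o=r.get_obs();print(o['tool_pos'],o['torque'],o['clock'])
snap('side','g2s.png')
E
```

```text
base [ 0.03951808 -0.01057345 -1.96745288] [ 0.45873886 -0.01253909  0.08030803]
0.075 [-0.   0.3  0.1] 0.34
0.074 [ 0.3 -0.2 -0.1] -0.24
0.073 [ 0.2  0.3 -0.1] 0.31
0.072 [ 0.3 -0.5 -0.2] -0.49
0.071 [ 0.1 -0.3  0.5] -0.35
0.07 [ 0.1 -0.5 -0.2] -0.54
0.069 [-0.   0.1  0.4] 0.14
0.068 [ 0.2 -0.3  0.1] -0.29
0.067 [-0.1  0.1  0.1] 0.06
0.066 [0.1 0.1 0. ] 0.08
0.065 [-0.8  0.2 -0.4] 0.24
0.064 [-0.2 -0.3  0.3] -0.27
0.063 [0.2 0.3 0.3] 0.26
0.062 [-0.1  0.3 -0.1] 0.29
0.061 [-0.3 -0.3 -0.1] -0.3
0.06 [ 0.1 -0.1  0.1] -0.07
0.059 [0.4 0.2 0.2] 0.18
0.058 [-3.9  0.6  7.3] 0.95
0.057 [-6.1  0.8 12.7] 1.27
[ 0.45868407 -0.0125005   0.058983  ] [ 0.0054075   1.2344949  -0.06563671] 14.5667
```

Run:
```python
from h import *
yaw=.076; t=np.array([.4586,-.0125]); ey=np.array([-np.sin(yaw),np.cos(yaw)])
r.movel([*t,.0588],.03); f0=F(); print(f0)
c={}
for s in(1,-1):
    for k in range(1,12):
        p=t+ey*s*k*.0004; r.movel([*p,.0588],.03); d=(F(3)-f0)[:2]@ey
        if abs(d)>3.5: break
    o=r.get_obs(); c[s]=(o['tool_pos'][:2]-t)@ey; print(s,k,d,c[s])
    r.movel([*t,.0588],.03)
m=(c[1]+c[-1])/2; p=t+ey*m; r.movel([*p,.0588],.03); print('mid',m,p,F())
r.grip(.03); r.movel([*p,.17],.12)
r.move_ptp([.49,-.15,.25],down(.276+np.pi))
o=r.get_obs();print(o['clock'])
import runpy
from meas import *
im=mean('top',4); np.save('top2.npy',im); cv2.imwrite('pics/top2.png',up(im,(295,150,375,280),4)[...,::-1])
```

```text
[-0.3567458   0.22517636  2.34904173]
1 4 -4.781596929302106 0.0014019636675499563
-1 3 3.6276682683514467 0.0009067747001007324
mid 0.0011543691838253444 [ 0.45851235 -0.01134896] [ 0.24074246 -2.13173394  5.29276059]
21.2917
```

View pics/top2.png

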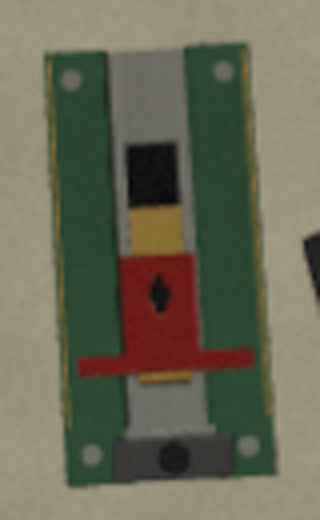

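The guide is seated with its fence towards the post. Its keyhole is at crop (160,293), and no brass shows in it, so the holes roughly coincide. I'll measure the hole and foot.

Run:
```python
from meas import *
im=np.load('top2.npy')
roi=(312,205,362,250);c=up(im,roi).astype(int);red=biggest((c[...,0]-c[...,1]>35)).astype(np.uint8)
cn,h=cv2.findContours(red,cv2.RETR_CCOMP,cv2.CHAIN_APPROX_NONE)
k=sorted([k for i,k in enumerate(cn) if h[0][i][3]>=0],key=cv2.contourArea)[-1]
w=onz('top',back(k.reshape(-1,2),roi),.042)[:,:2];print('hole',cv2.minAreaRect(w.astype(np.float32)*1000))
M=cv2.moments(k);hp=back([M['m10']/M['m00'],M['m01']/M['m00']],roi);print(hp,onz('top',hp,.0415))
# foot edges
L=[];Rr=[]
for row in range(8*(217-205),8*(234-205),8):
    xs=np.nonzero(red[row])[0]; L.append(back([xs[0],row],roi));Rr.append(back([xs[-1],row],roi))
for e in(L,Rr):
    w=onz('top',e,.042)[:,:2];v=cv2.fitLine(w.astype(np.float32),2,0,.01,.01).ravel();print(v, np.arctan2(v[1],v[0]))
m=onz('top',(np.array(L)+Rr)/2,.042)[:,:2];print('mid line',m[0],m[-1])
out=max(cn,key=cv2.contourArea)
for q in back(cv2.approxPolyDP(out,10,True).reshape(-1,2),roi): print(q.round(2),onz('top',q,.042)[0,:2].round(4),onz('top',q,.078)[0,:2].round(4))
# channel (casting) again, and slide
roi=(300,155,370,278);c=up(im,roi).astype(int);g=((c[...,1]-c[...,0]>15)).astype(np.uint8)
P=np.argwhere(g)[::7,::-1];w=onz('top',back(P,roi),.04)[:,:2];print('casting',cv2.minAreaRect(w.astype(np.float32)*1000))
```

```text
hole ((498.0433654785156, -7.776346206665039), (20.899377822875977, 13.683272361755371), 30.28349494934082)
[334.25414429 223.18377993] [[ 0.49802173 -0.00807463  0.0415    ]]
[0.99792075 0.06445297 0.4943124  0.01381162] 0.06449767
[ 0.996919    0.07843839  0.49514562 -0.03033953] 0.078519054
mid line [ 0.51369042 -0.00663347] [ 0.47581747 -0.00940672]
[357.81 239.31] [ 0.4609 -0.0641] [ 0.4592 -0.061 ]
[356.69 236.69] [ 0.4671 -0.0614] [ 0.4651 -0.0584]
[344.56 236.69] [ 0.4665 -0.0328] [ 0.4646 -0.0308]
[342.94 213.44] [ 0.5215 -0.0283] [ 0.5178 -0.0265]
[338.94 212.19] [ 0.5244 -0.0188] [ 0.5205 -0.0173]
[324.44 214.06] [0.5192 0.0156] [0.5155 0.0159]
[325.81 237.06] [0.4648 0.0114] [0.463  0.0119]
[314.06 240.19] [0.4569 0.0389] [0.4554 0.0385]
[315.06 243.44] [0.4494 0.0364] [0.4481 0.036 ]
[355.94 241.06] [ 0.4567 -0.0598] [ 0.4552 -0.0568]
casting ((518.0797119140625, -7.2440185546875), (258.4150695800781, 122.4266357421875), 4.366722583770752)
```

Run:
```python
from h import *
s=np.array([.4935,-.2678]); q=down(.276+np.pi)
r.grip(.04,30)
r.move_ptp([*s,.14],q); r.movel([*s,.049],.1); r.wait(.1)
print(F(3)); r.grip(0.,30); o=r.get_obs(); print(o['finger_gap'],o['gripper_force'],F(3),o['tool_pos'])
r.movel([*s,.15],.1); r.wait(.1); print(F(3),r.get_obs()['finger_gap'])
h=np.array([.4994,-.0080]); r.move_ptp([*h,.15],down(.076+np.pi)); r.movel([*h,.090],.1); r.wait(.2)
o=r.get_obs();print(o['tool_pos'],o['tool_rot'],F(3),o['clock'])
from meas import *
im=mean('side',3);np.save('side3.npy',im);roi=(255,180,385,270);cv2.imwrite('pics/side3.png',up(im,roi,6)[...,::-1])
print(proj('side',[[*h,.042],[*h,.053],[*h,.083]]))
```

```text
[ 0.12406788  0.26427029 -0.18459534]
0.008855235266229396 30.00003308057785 [-0.56278111  0.28861807  0.02952237] [ 0.49350776 -0.26776307  0.04900994]
[ 0.13978218  0.21372826 -0.70429005] 0.008965275583175865
[ 0.49991285 -0.00801982  0.09097502] [ 8.25840641e-04 -3.80257074e-02  9.99276415e-01 -9.50700483e-05] [ 0.05765718 -0.35654504 -0.35345318] 27.6917
[[309.80894674 234.85751637]
 [309.72390495 231.02515422]
 [309.48736437 220.35133469]]
```

View pics/side3.png

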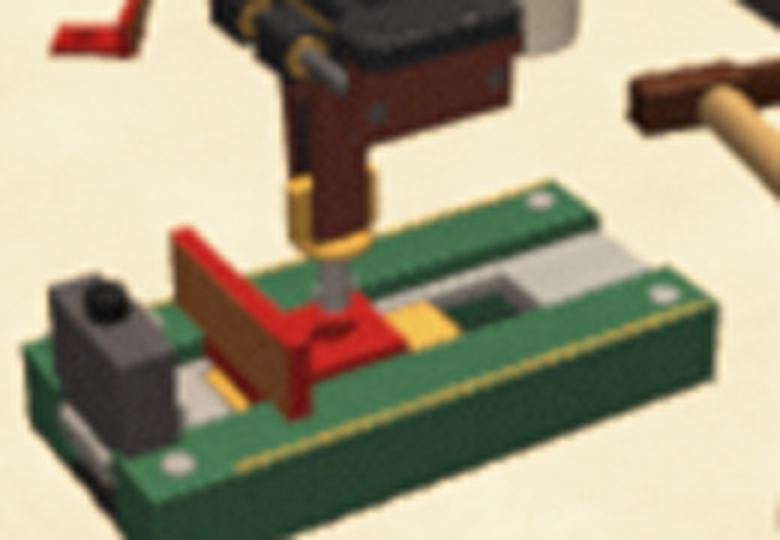

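The shank is centred over the guide hole: both sit at crop column ≈335, i.e. side px ≈310.8. I'll lower it by feel.

```bash
cat >> h.py <<'E'
YAW=.076
ex=np.array([np.cos(YAW),np.sin(YAW)]); ey=np.array([-ex[1],ex[0]])
def lower(p,z,zend,f0,step=.001,lim=5,rot=None):
    while z>zend:
        z-=step; r.movel([*p,z],.03,rot); d=F(2)-f0
        if d[2]>lim: break
    o=r.get_obs(); print('z',round(z,4),'act',o['tool_pos'].round(5),'F',d.round(1),'t',round(o['clock'],1)); return z,d
E
python3 - <<'E'
from h import *
h=np.array([.4994,-.0080]); f0=F(5)
r.movel([*h,.081],.05)
z,d=lower(h,.081,.0665,f0)
print(f0,r.get_obs()['torque'])
E
```

```text
z 0.066 act [ 0.49944 -0.00801  0.0659 ] F [-2.3 -2.2  1.4] t 32.6
[ 0.22096156  0.19276084 -0.92982178] [-0.45303446  0.46444526  0.01843054]
```

Run:
```python
from h import *
h=np.array([.4994,-.0080]); z=.066; f0=np.array([.2,.2,-.9])
while z>.0488:
    z-=.001; r.movel([*h,z],.04); d=F(2)-f0
    print(round(z,4),d.round(1))
    if d[2]>7: break
    if np.hypot(*d[:2])>4: h=h+np.clip(d[:2]*.00008,-.0005,.0005)
o=r.get_obs();print(h,o['tool_pos'],o['torque'],o['clock'],o['finger_gap'])
```

```text
0.065 [-2.4 -2.9  1.5]
0.064 [-1.8 -3.3  1. ]
0.063 [-2.6 -2.9  1.3]
0.062 [-1.1 -2.8  0.8]
0.061 [-0.2 -3.6  1.5]
0.06 [-0.5 -4.2  0.6]
0.059 [ 1.  -3.1  1.6]
0.058 [ 0.2 -3.2  1.7]
0.057 [ 0.2 -3.4  3.3]
0.056 [ 0.9 -3.9  3.2]
0.055 [ 1.4 -4.1  3. ]
0.054 [ 1.4 -3.1 -0.4]
0.053 [ 0.7 -1.3 -3.1]
0.052 [ 0.1 -0.7 -2.8]
0.051 [-0.3 -0.2 -0.1]
0.05 [0.  0.2 0.1]
0.049 [-0.2 -0.2  0.1]
0.048 [-3.8  0.3  6.3]
[ 0.49954821 -0.00897424] [ 0.4996167  -0.00894567  0.04896372] [ 0.12210738  0.6244631  -0.00709096] 37.6583 0.00884810898448828
```

Run:
```python
from h import *
h=np.array([.49955,-.0090]); r.movel([*h,.0488],.03); r.grip(0.,45)
f0=F(3); t0=r.get_obs()['torque']; print(f0,t0)
for a in list(range(10,80,10))+[76,80,83,86]:
    r.move_ptp([*h,.0488],down(.076+np.pi-np.radians(a)))
    d=F(2)-f0; o=r.get_obs(); T=o['torque']-t0
    tx=R.from_quat(np.roll(o['tool_rot'],-1)).as_matrix()[:,0]; act=np.degrees(.076+np.pi-np.arctan2(tx[1],tx[0]))%360
    print(a,round(act,1),d.round(1),T.round(2),o['tool_pos'].round(4),round(o['clock'],1))
    if np.abs(T[2])>1.2 or np.linalg.norm(d)>25: break
```

```text
[-1.05570528  0.58478831  2.79572402] [ 0.17059284  0.3268815  -0.04648896]
10 9.8 [0.3 1.8 0.5] [ 0.25 -0.2   0.02] [ 0.4997 -0.0087  0.049 ] 38.5
20 19.7 [0.3 2.4 0.9] [ 0.32 -0.23  0.07] [ 0.4997 -0.0088  0.049 ] 38.8
30 29.6 [0.4 2.3 2.4] [ 0.35 -0.2   0.04] [ 0.4996 -0.0089  0.049 ] 39.1
40 39.6 [0.4 2.7 2.3] [ 0.41 -0.08  0.03] [ 0.4996 -0.0089  0.049 ] 39.5
50 49.6 [1.3 3.9 2.3] [ 0.67 -0.38  0.1 ] [ 0.4998 -0.0087  0.049 ] 39.8
60 59.7 [2.1 4.4 2. ] [ 0.69 -0.46 -0.  ] [ 0.4998 -0.0087  0.049 ] 40.1
70 69.7 [2.2 4.8 1.4] [ 0.79 -0.59  0.04] [ 0.5    -0.0086  0.049 ] 40.5
76 75.7 [3.2 5.3 0.6] [ 0.85 -0.7   0.01] [ 0.5002 -0.0085  0.049 ] 40.7
80 79.7 [3.8 5.4 0.1] [ 0.83 -0.83  0.01] [ 0.5003 -0.0085  0.049 ] 41.0
83 82.7 [ 4.6  5.7 -0. ] [ 0.83 -0.85  0.03] [ 0.5004 -0.0084  0.049 ] 41.3
86 85.7 [ 5.1  4.8 -0.1] [ 0.85 -1.07  0.03] [ 0.5006 -0.0085  0.049 ] 41.6
```

Run:
```python
from h import *
h=np.array([.49955,-.0090]); t0=r.get_obs()['torque']
for a in (88,90,92):
    r.move_ptp([*h,.0488],down(.076+np.pi-np.radians(a))); F(3); T=r.get_obs()['torque']-t0; print(a,T.round(2))
    if abs(T[2])>.25: break
r.grip(.03); o=r.get_obs(); p=o['tool_pos']; r.movel([p[0],p[1],.15],.1); r.move_ptp([.45,-.2,.28],down(.076+np.pi-1.5))
from meas import *
a=mean('top',3);b=mean('side',3)
A=up(a,(295,190,375,260),5)[...,::-1];B=up(b,(255,190,355,270),5)[...,::-1]
M=np.zeros((800,500,3),np.uint8);M[:350,:400]=A;M[350:750,:]=B;cv2.imwrite('pics/end.png',np.hstack([A,np.zeros((350,0,3),np.uint8)]) if 0 else cv2.resize(M,(375,600)))
print(r.get_obs()['clock'])
```

```text
88 [ 0.04 -0.02  0.11]
90 [-0.02 -0.08  0.2 ]
92 [-0.05 -0.09  0.29]
45.4167
```

View pics/end.png

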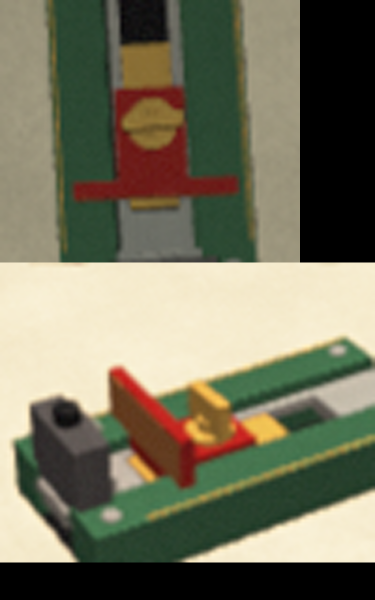

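The final views show the flange flat on the foot, the wing across the channel at about 85–90°, the guide seated, and the gripper clear. The turning torque rose from 86° on, so the stop was reached. I'm handing it in.

```bash
python3 -c "
from h import *
r.wait(.3); print(r.job_done())"
```

```text
the job is handed in; nothing more can be done
None
```

I handed the job in: the guide is seated with its fence to the blade post, and the thumbscrew is down through both keyholes and turned clockwise to its stop; I saw no verdict from the judge.

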